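# Turn the entrance lazy susan by its rim and lid the stainless pot

## Task

Under the step's ledge, bring the small round stainless pot on the lazy susan straight round to the front (the side away from the ledge, facing the robot): press a fingertip lightly on the lazy susan's plain cork rim and carry it round, never pressing with more than two and a half kilos' weight and not pushing on any of the things standing on it. Then fetch the pot's lid from the open bay of the white tilt-out bin and set it on without dropping it, so that it sits down fully. Leave the other things where they lie and let go of everything.

Things in the scene. Friction and masses are not known exactly. Their poses are not given: they have to be found in the camera images.
- turntable: the fixed foot of the lazy susan, a grey disc 150 mm across, mostly hidden under the deck. Origin: on the work surface, on the axis about which the deck turns. Its axes stay parallel to the world's: the front is its -x side (towards the robot), the ledge is on its +x side.
- deck: the turning deck of the lazy susan: a round cork-faced disc 350 mm across, its darker middle (250 mm across, level, top 37 mm above the work surface) carrying the things, round it a bare flat rim band 50 mm wide without handle or notch. Turns freely either way about the vertical axis and stays where it is left. Origin: on the axis, 18 mm above the work surface; z up, x and y turn with the deck.
- rim_front (a point): point in the middle of the rim band at the front, 155 mm from the axis; it does not turn. Rim top: nominally 32 mm up, but out of true, up to 2.5 mm higher or lower round the deck; poses do not show it. 2 to 3 N along the rim turn the deck; a fingertip pressed down with 8 to 13 N carries it, less may slip, 25 N is too hard. It is firm: 1 mm of commanded depth is 5 to 10 N on a stiff arm; touch down at about 1 cm/s.
- pot: the small round stainless pot, open at the top, loose on the deck: 88 mm across, 55 mm high, wall 3 mm (mouth 82 mm across inside). Empty, about 0.2 to 0.3 kg. It stands with its centre about 70 mm from the deck's axis. Origin: centre of its underside, z up.
- lid: the stainless lid, loose in the bay, right way up, about 0.11 kg: below, a round plug 74 mm across and 10 mm deep that enters the pot's mouth with 4 mm play all round; a cap 96 mm across that rests on the pot's rim; on top a round knob 24 mm across from 25 to 40 mm above the origin (neck 18 mm across from 16 mm). Origin: centre of the plug's underside, z up. Seated, it lies 45 mm above the pot's origin.
- bin: the white plastic tilt-out bin, fixed, its bay swung out to the robot: level floor 12 mm above the work surface, 176 mm (x) by 270 mm (y), side walls 80 mm high, front panel (-x) leaning out, 120 mm high; behind the bay (+x, from 88 mm off the origin) the housing, 290 mm wide, 188 mm high, runs under the ledge. Origin: under the middle of the bay, on the work surface.
- ledge_edge (a point): middle of the lower front edge of the step's ledge, a fixed slatted wooden board 1.5 m long (along y), 208 to 230 mm above the work surface, reaching from here away from the robot over the back of the lazy susan.
- coaster1: the lower of two stacked round white ceramic coasters on the deck, 92 mm across and 8 mm thick, to be left alone. Origin: centre of its underside.
- coaster2: the upper coaster of the same stack, 92 mm across and 8 mm thick, to be left alone. Origin: centre of its underside.
- scoop: the orange plastic scoop lying on the deck, 125 mm long, 48 mm wide, 29 mm high, to be left alone. Origin: on its underside at the back of the bowl; x points to the bowl's mouth.
- strainer: the folded green mesh strainer lying flat in the bay, 125 mm long, 50 mm wide, 10 mm high, to be left alone. Origin: centre of its underside.
- scraper: the silicone scraper lying in the bay, 125 mm long, 45 mm wide, 12 mm high, to be left alone. Origin: on its underside, where handle and blade meet.
Not all that is in view belongs to the job. What is shaped like the pot but turquoise is not meant. What is shaped like the lid but blue is not meant.

How it is judged:
On the way:
1. the stainless pot has been turned to the front, the fingers are off the deck and it has come to rest, the lid not yet on (y of pot in the frame of turntable between -0.014 and 0.014 m and x of pot in the frame of turntable below -0.045 m and contact force between the fingers and deck below 0.3 N and angular speed of deck below 0.08 rad/s and horizontal distance between lid and pot above 0.06 m), for 0.2 s.
At the end, for the whole second after the job is handed in: The stainless pot stands upright at the front of the lazy susan, within 14 mm sideways of the straight line from the axis to the front, with the lid seated level in its mouth (within 6 mm of centre, its cap down on the rim), everything at rest (y of pot in the frame of turntable between -0.014 and 0.014 m and x of pot in the frame of turntable below -0.045 m and horizontal distance between lid and pot below 0.006 m and z of lid in the frame of pot between 0.041 and 0.0485 m and angle between lid's own z axis and vertical below 0.07 rad and angle between pot's own z axis and vertical below 0.05 rad and linear speed of lid below 0.02 m/s and angular speed of deck below 0.05 rad/s); the robot touches nothing.
It fails at once if the fingers press on the deck with more than 25 N (contact force between the fingers and deck above 25 N).
It fails at once if the deck is worked from its middle, among the things, and not from its rim (contact force between the fingers and deck above 1 N and horizontal distance between the grasp point and deck below 0.105 m).
It fails at once if the fingers push on the stainless pot, the coasters or the scoop (contact force between the fingers and pot above 2 N or contact force between the fingers and coaster1 above 2 N or contact force between the fingers and coaster2 above 2 N or contact force between the fingers and scoop above 2 N).
It fails at once if the stainless pot, the coasters or the scoop slide about 20 mm or more on the deck, the stack comes apart, or the strainer or the scraper is moved by more than 20 mm (x of pot in the frame of deck below -0.094 m or x of pot in the frame of deck above -0.046 m or y of pot in the frame of deck below -0.024 m or y of pot in the frame of deck above 0.024 m or x of any of coaster1, scoop in the frame of deck below 0.016 m or x of any of coaster1, scoop in the frame of deck above 0.064 m or y of coaster1 in the frame of deck below 0.038 m or y of coaster1 in the frame of deck above 0.086 m or y of scoop in the frame of deck below -0.086 m or y of scoop in the frame of deck above -0.038 m or horizontal distance between coaster1 and coaster2 above 0.02 m or distance of any of strainer, scraper from where it was at the start of the episode above 0.02 m).
It fails at once if the lid is dropped from more than about 15 mm (contact force between the fingers and lid below 0.1 N and linear speed of lid above 0.55 m/s).
It also fails if it takes over 67 s, if anything falls off the work surface, if the arm or the gripper's body presses on something with over 40 N, if the wrist force passes 120 N, or if a joint passes its speed limit or range.

## Robot

A 6-joint arm with a two-finger parallel gripper is mounted at the origin on the work surface. World frame = base frame: x ahead of the robot, y to its left, z up, the work surface at z = 0. Lengths are in m, angles in rad, forces in N, time in s.
With the tool pointing down it reaches from about 0.35 to 0.775 m from the base axis. Payload 7.3 kg.
Tool frame: the origin (TCP) lies midway between the tips of the shut fingers; the grasp point (between the pads) lies 19 mm behind it; z points along the fingers, y is the direction in which the jaws open and shut (so a half turn about z gives the same grasp; the last joint's range is limited). The gripper opens to 92 mm and grips with 3 to 60 N. Pads are 19 mm wide; open, the fingers measure 130 mm over their backs; the gripper's body (75 mm by 190 mm) begins 47 mm behind the grasp point.
Start: joints at [-1.332, 0.342, 1.524, -0, 1.275, -0.146], TCP at [0.197, -0.487, 0.227] pointing down, gripper open.
Joint ranges: [-2.53, 2.53], [-0.77, 2.02], [0.04, 2.7], [-1, 4.14], [0.28, 2.66], [-3.11, 3.11]. Speed limits (rad/s): [2.57, 2.57, 3.14, 3.14, 3.14, 3.14].

## Interface

Orientations are given as [roll, pitch, yaw] about the fixed x, y, z axes, in that order (R = Rz(yaw) Ry(pitch) Rx(roll)).
In Python, from cell import robot gives the robot as it stands.
- The arm moves only by the shell command python3 -m crank 'ROWS' [FORCE]. ROWS is a JSON object of lists of equal length, an entry for each row: "claw": the opening, from 0 (shut) to 1 (fully open); "delta_pos": the shift along the tool's x, y, z in units of 25 mm (1.0 is 25 mm), a list of three; "roll": the turn about the tool's z in units of 6 degrees (1.0 is 6 degrees). In form: {"claw": [claw, ...], "delta_pos": [[dx, dy, dz], ...], "roll": [roll, ...]}. A call has exactly 8 rows; each row is the pose to reach, as a shift and turn from the pose commanded when the call began, along the tool's axes at that moment; what a row does not reach only later rows make up. A row lasts 1/12 s, in which the tool goes at most 41.7 mm and 7.16 degrees, less where a joint would pass 70% of its speed; a pose out of reach is approached as far as the arm can. A call with a gripper value outside its range is refused whole. The fingers move at their own pace and stop on an object; FORCE is the grip in N (left out, the last holds). Time passes only in rows, so rows that repeat a pose let the fingers close, or fill a call up. It gives the time, the measured TCP pose, the force and the opening at its end, in the units of the state.
- robot.observe(): the state, without advancing time (a new reading comes with each control period).
- robot.read_camera(name): name is "scene" or "top" or "wrist"; returns a dict with "color" (400x640x3 uint8, blue, green, red), "fx", "fy", "cx", "cy" (pixels), "k1" (the pictures are not rectified: a ray, as slopes to the right and down, at radius r is drawn at 1 + k1 r^2 times it, then the intrinsics apply), "rvec" (rotation vector, rad) and "tvec" (3), from world to camera coordinates, as OpenCV has them; the wrist camera has in their place "hand_eye" (4x4, takes a point from camera to tool coordinates, whose origin is the TCP and whose axes are the flange's). Camera axes: x right, y down, z forward; pixel columns grow to the right and rows downward; lengths in m; the calibration is good to about 2 mm. A picture is of the moment at which its call begins: read the wrist's pose just before it. There is no depth.
- robot.hand_in(): hands the job in, once; it reports no verdict.
The state is a dict: "time": time; "qpos": joint angles; "qvel": joint speeds; "joint_efforts": joint torques, N m; "tool_pos": TCP position; "tool_rot": TCP orientation; "contact_force": force on the tool from outside, world axes, zero at the start; "torque": the same for the moment, N m; "opening": finger opening in m.
Only numpy, scipy, OpenCV 4.12 (cv2) and the standard library are available. Lean on these libraries where they do the work, as an engineer would, in place of code of your own. Each camera call takes 0.05 s, during which the arm holds its last target.

## Working session

There is one attempt and no reset: what is moved stays moved. The work goes in short steps, Python scripts to look and compute and a shell command to move; the robot and the scene stay as the last step left them, time stands still between calls to the robot, and variables do not carry over. Pictures are saved under pics/ and viewed, and the job is handed in when it is done.

```bash
ls; mkdir -p pics
cat > h.py <<'E'
import numpy as np, cv2
from cell import robot
from scipy.spatial.transform import Rotation as R
def grab(n):
    s=robot.observe(); c=robot.read_camera(n)
    if 'rvec' in c:
        Rm=cv2.Rodrigues(np.array(c['rvec'],float))[0]; t=np.array(c['tvec'],float).ravel()
        c['Rcw']=Rm.T; c['o']=-Rm.T@t
    else:
        H=np.array(c['hand_eye']); Rt=R.from_euler('xyz',s['tool_rot']).as_matrix()
        c['Rcw']=Rt@H[:3,:3]; c['o']=Rt@H[:3,3]+np.array(s['tool_pos'])
    return c
def ray(c,u,v):
    xd=(u-c['cx'])/c['fx']; yd=(v-c['cy'])/c['fy']; x,y=xd,yd
    for _ in range(30):
        k=1+c['k1']*(x*x+y*y); x,y=xd/k,yd/k
    return c['Rcw']@np.array([x,y,1.])
def onz(c,u,v,z):
    d=ray(c,u,v); return c['o']+d*(z-c['o'][2])/d[2]
def proj(c,p):
    q=c['Rcw'].T@(np.asarray(p,float)-c['o']); x,y=q[:2]/q[2]; k=1+c['k1']*(x*x+y*y)
    return np.array([x*k*c['fx']+c['cx'],y*k*c['fy']+c['cy']])
E
python3 - <<'E'
from h import *
import pickle
print(robot.observe())
for n in ['scene','top','wrist']:
    c=grab(n); cv2.imwrite(f'pics/{n}0.png',c['color']); pickle.dump(c,open(f'{n}0.pkl','wb'))
    print(n,c['o'],c['fx'],c['k1'],c['Rcw'][:,2])
E
```

```text
pics
{'time': 0.0, 'qpos': array([-1.33199451e+00,  3.42751280e-01,  1.52496426e+00,  1.68909093e-05,
        1.27537094e+00, -1.46001605e-01]), 'qvel': array([ 1.40538403e-05, -1.92241136e-03, -7.19024430e-04,  1.92168110e-03,
       -1.04502820e-04, -3.03118915e-04]), 'joint_efforts': array([-3.71881947e-05, -4.31253612e+01, -2.44214541e+01,  7.16950418e-02,
        5.60183125e-02, -1.01055016e-04]), 'tool_pos': array([ 0.19700831, -0.48623134,  0.22604854]), 'tool_rot': array([-3.14011706e+00, -2.33308104e-04,  3.84798324e-01]), 'contact_force': array([-0.06503614, -0.03398674, -0.17705186]), 'torque': array([-0.00592239, -0.0244413 , -0.01836081]), 'opening': 0.09167695825744614}
scene [ 0.60458415 -0.65815193  0.89986902] 439.95948085558365 -0.04965950000638437 [-0.09301428  0.69990032 -0.70815809]
top [0.35289102 0.06756866 0.96408083] 365.1651689932167 -0.06658409629350959 [ 0.16435853  0.03398125 -0.98581517]
wrist [ 0.26252349 -0.45896215  0.38411052] 357.99473165090154 -0.07869841276678197 [-0.24204083 -0.09620802 -0.96548447]
```

View pics/scene0.png

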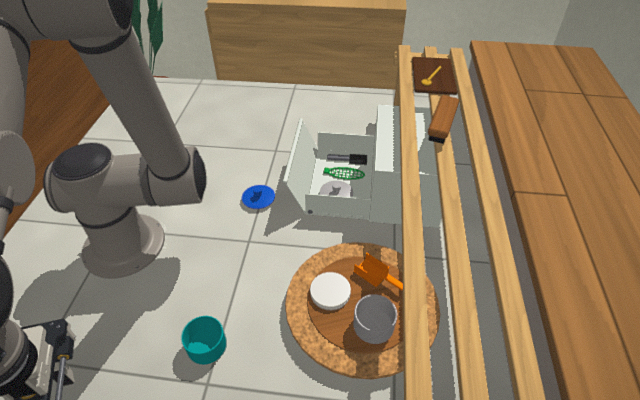

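View pics/top0.png

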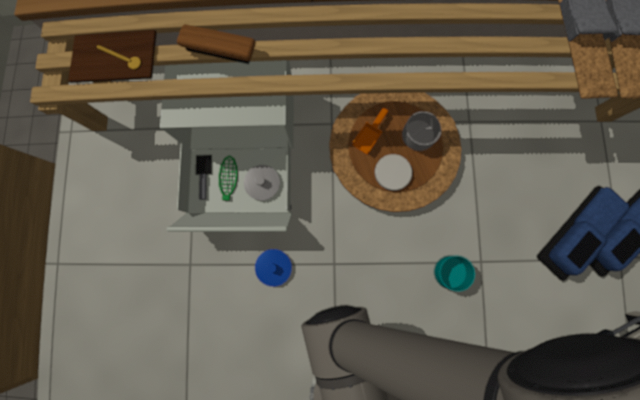

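View pics/wrist0.png

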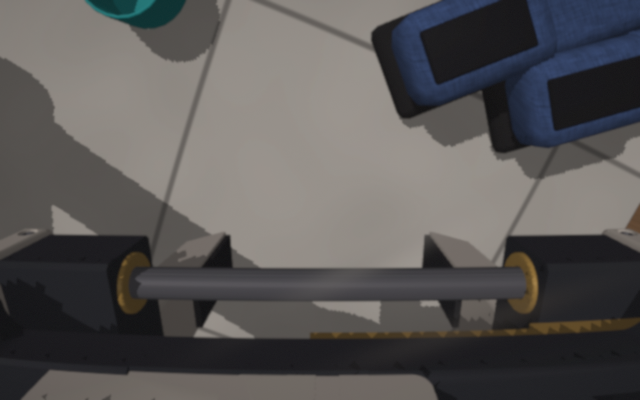

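The top view shows the stainless pot at about (422,130) on the deck and the turquoise pot on the floor at (455,273), which is a decoy. The stainless lid is in the bay at (263,183). The blue lid at (273,268) is on the table, also a decoy. Next I'll measure positions and confirm with crops.

Run:
```python
from h import *
import pickle
T=pickle.load(open('top0.pkl','rb'));S=pickle.load(open('scene0.pkl','rb'))
a=cv2.resize(T['color'][80:240,160:320],None,fx=2.4,fy=2.4,interpolation=cv2.INTER_CUBIC)
b=cv2.resize(T['color'][80:240,320:480],None,fx=2.4,fy=2.4,interpolation=cv2.INTER_CUBIC)
d=cv2.resize(S['color'][230:390,280:440],None,fx=2.4,fy=2.4,interpolation=cv2.INTER_CUBIC)
e=cv2.resize(S['color'][100:260,280:440],None,fx=2.4,fy=2.4,interpolation=cv2.INTER_CUBIC)
cv2.imwrite('pics/crop0.png',cv2.resize(np.vstack([np.hstack([a,b]),np.hstack([e,d])]),(760,600) if 0 else (600,600)))
# deck: hsv mask
for n,c in (('top',T),('scene',S)):
    h=cv2.cvtColor(c['color'],cv2.COLOR_BGR2HSV)
    m=((h[...,0]>5)&(h[...,0]<22)&(h[...,1]>90)&(h[...,2]>40)).astype(np.uint8)
    if n=='top': m[:100]=0; m[:,:320]=0; m[:,480:]=0;m[230:]=0
    else: m[:235]=0;m[:,:280]=0;m[:,445:]=0
    cs=max(cv2.findContours(m,0,1)[0],key=cv2.contourArea)
    hull=cv2.convexHull(cs)[:,0]
    pts=np.array([onz(c,*p,0.032)[:2] for p in cs[:,0]])
    # keep outer pts: robust circle of known radius
    from scipy.optimize import least_squares
    f=lambda q:np.hypot(pts[:,0]-q[0],pts[:,1]-q[1])-.175
    r=least_squares(f,pts.mean(0),loss='soft_l1',f_scale=.002)
    print(n,'deck',r.x,np.median(abs(f(r.x))),len(pts))
    w=((h[...,2]>170)&(h[...,1]<40)).astype(np.uint8)
for n,c,ps in (('top',T,{'pot':(422,126,.092),'lid':(263,182,.030),'coaster':(393,172,.053)}),('scene',S,{'pot':(376,311,.092),'coaster':(331,290,.053),'lid':(336,189,.03)})):
    for k,(u,v,z) in ps.items(): print(n,k,onz(c,u,v,z))
```

```text
top deck [ 0.6311632 -0.1168865] 0.0037027386283265684 361
scene deck [ 0.63846189 -0.12036076] 0.0036281674670190223 545
top pot [ 0.66523902 -0.17537283  0.092     ]
top lid [0.5419654 0.2313938 0.03     ]
top coaster [ 0.55769623 -0.10467647  0.053     ]
scene pot [ 0.66289597 -0.17513752  0.092     ]
scene coaster [ 0.56371693 -0.10976792  0.053     ]
scene lid [0.54412371 0.24082164 0.03      ]
```

View pics/crop0.png

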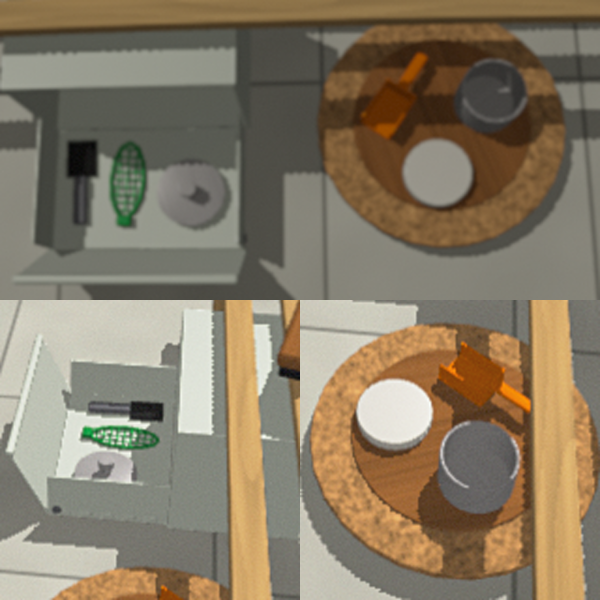

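The crops confirm it. The stainless pot is the grey open cylinder on the deck, and the stainless lid is the grey disc with a knob in the bay, near the bay's right wall. The turquoise and blue ones are elsewhere. Next I'll tighten the axis estimate and find the ledge edge and bay walls.

Run:
```python
from h import *
import pickle
from scipy.optimize import least_squares
T=pickle.load(open('top0.pkl','rb'));S=pickle.load(open('scene0.pkl','rb'))
h=cv2.cvtColor(T['color'],cv2.COLOR_BGR2HSV)
for u in (200,300,400,500): 
    print('col',u,[(v,tuple(T['color'][v,u])) for v in range(90,112,3)][:0], 'ledge', [onz(T,u,v,.208)[:2].round(3).tolist() for v in (99,102)])
print('scene ledge',[onz(S,u,v,z).round(3).tolist() for u,v in ((405,200),(404,300),(402,390)) for z in (.208,.230)])
def fit(c,box,z,r,c0,sect):
    h=cv2.cvtColor(c['color'],cv2.COLOR_BGR2HSV)
    m=((h[...,0]>4)&(h[...,0]<24)&(h[...,1]>80)).astype(np.uint8)
    k=np.zeros_like(m);k[box[1]:box[3],box[0]:box[2]]=1;m*=k
    cs=max(cv2.findContours(m,0,1)[0],key=cv2.contourArea)[:,0]
    p=np.array([onz(c,*q,z)[:2] for q in cs]); a=np.degrees(np.arctan2(p[:,1]-c0[1],p[:,0]-c0[0]))%360
    d=np.hypot(p[:,0]-c0[0],p[:,1]-c0[1])
    p=p[(a>sect[0])&(a<sect[1])&(abs(d-r)<.02)]
    q=least_squares(lambda q:np.hypot(p[:,0]-q[0],p[:,1]-q[1])-r,c0)
    q3=least_squares(lambda q:np.hypot(p[:,0]-q[0],p[:,1]-q[1])-q[2],list(c0)+[r])
    print(q.x,q3.x,len(p),abs(q.fun).mean())
fit(T,(320,100,480,230),.032,.175,(.633,-.117),(70,290))
fit(S,(275,235,445,400),.032,.175,(.633,-.117),(90,200))
fit(S,(275,235,445,400),.032,.175,(.633,-.117),(90,270))
# lid/ grey blob in bay, coaster white
for n,c,box,f,zs in (('coaster T',T,(360,140,425,200),lambda h:(h[...,1]<40)&(h[...,2]>140),.053),('coaster S',S,(300,260,352,320),lambda h:(h[...,1]<60)&(h[...,2]>150),.053)):
    h=cv2.cvtColor(c['color'],cv2.COLOR_BGR2HSV); m=f(h).astype(np.uint8);k=np.zeros_like(m);k[box[1]:box[3],box[0]:box[2]]=1;m*=k
    cs=max(cv2.findContours(m,0,1)[0],key=cv2.contourArea); (x,y),ax,_=cv2.fitEllipse(cs); print(n,x,y,ax,onz(c,x,y,zs))
```

```text
col 200 [] ledge [[0.699, 0.346], [0.692, 0.346]]
col 300 [] ledge [[0.692, 0.121], [0.684, 0.121]]
col 400 [] ledge [[0.687, -0.099], [0.68, -0.099]]
col 500 [] ledge [[0.684, -0.32], [0.677, -0.32]]
scene ledge [[0.711, 0.039, 0.208], [0.707, 0.017, 0.23], [0.704, -0.216, 0.208], [0.701, -0.23, 0.23], [0.699, -0.38, 0.208], [0.696, -0.388, 0.23]]
[ 0.63505415 -0.11697477] [ 0.63258693 -0.11698124  0.17288736] 229 0.001322953428311711
[ 0.63716055 -0.12104122] [ 0.63229598 -0.11761473  0.16985567] 116 0.0009756810135480679
[ 0.63791798 -0.11982175] [ 0.63571263 -0.11988968  0.17328993] 204 0.0009020634215175418
coaster T 392.9468078613281 171.4424591064453 (32.56168746948242, 34.243141174316406) [ 0.55915103 -0.10460973  0.053     ]
coaster S 330.1441955566406 289.1940612792969 (34.11037063598633, 40.056400299072266) [ 0.56159481 -0.10787088  0.053     ]
```

```bash
python3 -m crank '{"claw":[0,0,0,0,0,0,0,0],"delta_pos":[[0.7,-0.15,0],[2,-0.4,0],[3.5,-0.7,0],[5,-1,0],[6.5,-1.3,0],[8,-1.6,0],[9.5,-1.9,0],[11,-2.2,0]],"roll":[-0.3,-0.8,-1.4,-2,-2.6,-3.2,-3.7,-4.3]}' 20
```

```text
time: 0.82
tool_pos: [0.4326, -0.331, 0.2266]
tool_rot: [-3.141, 0.0, 0.838]
contact_force: [1.4, -0.5, -0.5]
opening: 0.0433
```

```bash
python3 -m crank '{"claw":[0,0,0,0,0,0,0,0],"delta_pos":[[1.2,0.3,0],[2.4,0.6,0.5],[3.6,0.9,1.5],[4.8,1.2,2.5],[5.74,1.48,3.5],[5.74,1.48,4],[5.74,1.48,4],[5.74,1.48,4]],"roll":[-0.4,-0.8,-1.2,-1.6,-1.86,-1.86,-1.86,-1.86]}'
python3 - <<'E'
from h import *
import pickle
print(robot.observe())
for n in ['scene','top','wrist']:
    c=grab(n); cv2.imwrite(f'pics/{n}1.png',c['color']); pickle.dump(c,open(f'{n}1.pkl','wb'))
E
```

```text
time: 1.48
tool_pos: [0.5546, -0.2505, 0.126]
tool_rot: [-3.139, 0.0, 1.03]
contact_force: [-0.0, 0.4, -0.2]
opening: 0.0003
{'time': 1.4833, 'qpos': array([-5.49997623e-01,  5.84209067e-01,  1.41832604e+00, -3.26283819e-04,
        1.14125492e+00, -9.28510124e-03]), 'qvel': array([-0.02054837, -0.03673615, -0.02481342,  0.00133475,  0.0046757 ,
        0.00172085]), 'joint_efforts': array([ 8.66945498e-01, -5.13633549e+01, -2.17579490e+01,  1.27164912e-01,
       -1.17285666e-02,  1.89392813e-03]), 'tool_pos': array([ 0.55463913, -0.25054495,  0.12598878]), 'tool_rot': array([-3.13939261e+00,  2.75928449e-04,  1.03022032e+00]), 'contact_force': array([-0.03473647,  0.42290729, -0.2155801 ]), 'torque': array([-0.03686252, -0.06599905, -0.01566243]), 'opening': 0.0002950429214343428}
```

View pics/wrist1.png

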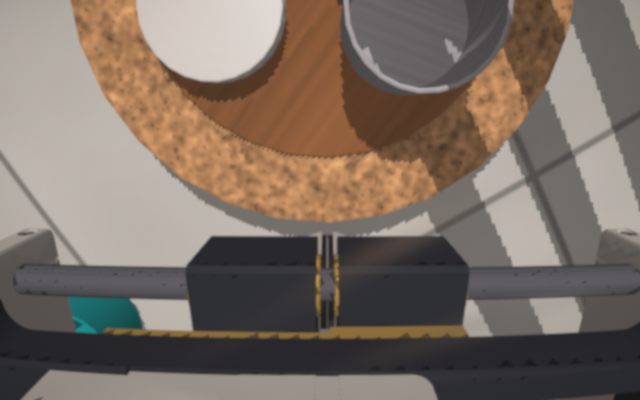

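View pics/scene1.png

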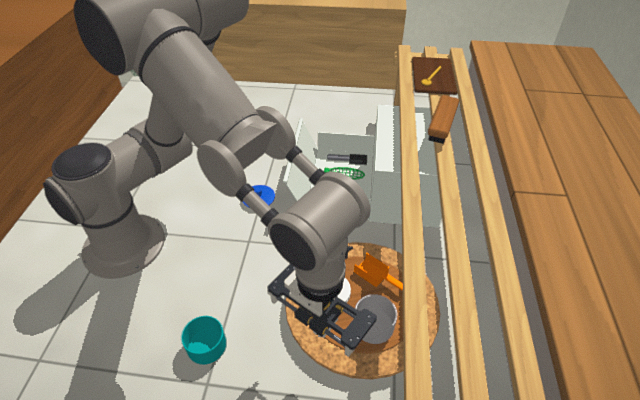

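The wrist view shows the rim's near edge at about (325,220), the coaster's lower edge at (212,80) and the pot's mouth centred near (430,15). I'll refine the axis from this picture.

Run:
```python
from h import *
import pickle
from scipy.optimize import least_squares
c=pickle.load(open('wrist1.pkl','rb')); c0=(.635,-.118)
h=cv2.cvtColor(c['color'],cv2.COLOR_BGR2HSV)
m=((h[...,0]>4)&(h[...,0]<24)&(h[...,1]>90)).astype(np.uint8); m[232:]=0
cs=max(cv2.findContours(m,0,1)[0],key=cv2.contourArea)[:,0]
for z in (.030,.032):
    p=np.array([onz(c,*q,z)[:2] for q in cs]); d=np.hypot(p[:,0]-c0[0],p[:,1]-c0[1]); p=p[(abs(d-.175)<.012)&(cs[:,1]>3)]
    f=lambda q:np.hypot(p[:,0]-q[0],p[:,1]-q[1])-.175
    q=least_squares(f,c0,loss='soft_l1',f_scale=.001); print(z,q.x,abs(f(q.x)).mean(),len(p))
w=((h[...,1]<60)&(h[...,2]>150)).astype(np.uint8); w[:, :120]=0;w[:,300:]=0;w[90:]=0
cs=max(cv2.findContours(w,0,1)[0],key=cv2.contourArea)[:,0]; cs=cs[(cs[:,1]>3)]
p=np.array([onz(c,*q,.053)[:2] for q in cs]); f=lambda q:np.hypot(p[:,0]-q[0],p[:,1]-q[1])-.046
q=least_squares(f,(.56,-.106),loss='soft_l1',f_scale=.001);print('coaster',q.x,abs(f(q.x)).mean())
# pot outer rim points by eye
P=[(347,30),(362,62),(390,86),(420,94),(455,87),(487,65),(507,35)]
p=np.array([onz(c,*q,.092)[:2] for q in P]); f=lambda q:np.hypot(p[:,0]-q[0],p[:,1]-q[1])-.044
q=least_squares(f,(.66,-.175));print('pot',q.x,abs(f(q.x)).mean())
```

```text
0.03 [ 0.63463049 -0.11264159] 0.000714402517457898 641
0.032 [ 0.63516464 -0.11187328] 0.001070457926636822 641
coaster [ 0.5609218  -0.10207943] 0.0003635295082471812
pot [ 0.6610838  -0.17520036] 0.0003895237329606106
```

```bash
python3 -m crank '{"claw":[0,0,0,0,0,0,0,0],"delta_pos":[[0.04,0,0.4],[0.08,0,1],[0.12,0,1.7],[0.12,0,2.4],[0.12,0,2.9],[0.12,0,3.2],[0.12,0,3.4],[0.12,0,3.4]],"roll":[0,0,0,0,0,0,0,0]}'
python3 -c "
from h import *
s=robot.observe();print(s['tool_pos'],s['contact_force'])"
```

```text
time: 2.3
tool_pos: [0.5562, -0.2484, 0.0411]
tool_rot: [-3.141, 0.0, 1.029]
contact_force: [-0.9, 0.6, 0.2]
opening: 0.0007
[ 0.55621778 -0.24839165  0.04112193] [-0.88765435  0.58654701  0.16832919]
```

```bash
python3 -m crank '{"claw":[0,0,0,0,0,0,0,0],"delta_pos":[[0,0,0.04],[0,0,0.08],[0,0,0.12],[0,0,0.15],[0,0,0.18],[0,0,0.2],[0,0,0.22],[0,0,0.24]],"roll":[0,0,0,0,0,0,0,0]}'
```

```text
time: 2.97
tool_pos: [0.5567, -0.2483, 0.0357]
tool_rot: [3.141, 0.0, 1.03]
contact_force: [1.3, -0.4, -0.8]
opening: 0.0005
```

```bash
python3 -m crank '{"claw":[0,0,0,0,0,0,0,0],"delta_pos":[[0,0,0.01],[0,0,0.03],[0,0,0.04],[0,0,0.06],[0,0,0.06],[0,0,0.06],[0,0,0.06],[0,0,0.06]],"roll":[0,0,0,0,0,0,0,0]}'
```

```text
time: 3.63
tool_pos: [0.5567, -0.2483, 0.0343]
tool_rot: [3.141, 0.0, 1.03]
contact_force: [-0.6, 0.5, 1.4]
opening: 0.0005
```

```bash
python3 -m crank '{"claw":[0,0,0,0,0,0,0,0],"delta_pos":[[0,0,0.01],[0,0,0.03],[0,0,0.05],[0,0,0.05],[0,0,0.05],[0,0,0.05],[0,0,0.05],[0,0,0.05]],"roll":[0,0,0,0,0,0,0,0]}'
```

```text
time: 4.3
tool_pos: [0.5573, -0.2487, 0.0342]
tool_rot: [3.139, 0.0, 1.03]
contact_force: [-0.6, 1.4, 7.7]
opening: 0.0004
```

```bash
python3 -m crank '{"claw":[0,0,0,0,0,0,0,0],"delta_pos":[[0,0,0.01],[0,-0.03,0.02],[0,-0.11,0.02],[0.01,-0.22,0.02],[0.02,-0.38,0.02],[0.03,-0.54,0.02],[0.045,-0.7,0.02],[0.06,-0.86,0.02]],"roll":[0,0.05,0.17,0.34,0.59,0.84,1.09,1.33]}'
python3 -c "
from h import *
s=robot.observe();print(s['tool_pos'],s['contact_force'],s['tool_rot']);c=grab('wrist');cv2.imwrite('pics/wrist2.png',c['color'])"
```

```text
time: 4.97
tool_pos: [0.5405, -0.2374, 0.0342]
tool_rot: [3.136, -0.0, 0.889]
contact_force: [0.7, -2.3, 8.4]
opening: 0.0004
[ 0.54045214 -0.23740265  0.03417439] [ 0.71922731 -2.32354214  8.39829276] [ 3.13606397e+00 -7.35115841e-05  8.89321650e-01]
```

View pics/wrist2.png

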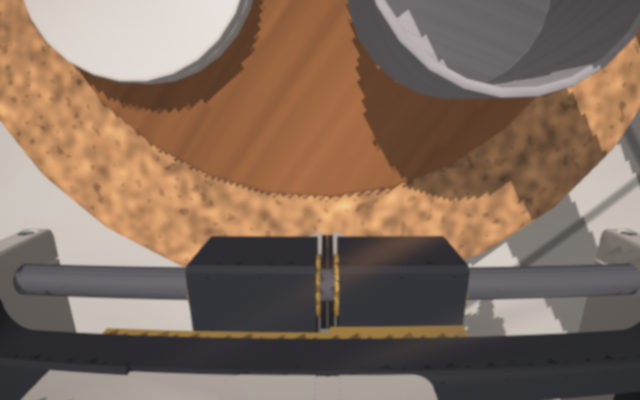

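```bash
python3 -m crank '{"claw":[0,0,0,0,0,0,0,0],"delta_pos":[[0,-0.16,0.01],[0.01,-0.32,0.02],[0.02,-0.54,0.02],[0.05,-0.76,0.02],[0.08,-0.97,0.02],[0.11,-1.18,0.02],[0.16,-1.4,0.02],[0.2,-1.55,0.02]],"roll":[0.25,0.5,0.83,1.17,1.5,1.83,2.17,2.4]}'
python3 -c "
from h import *
s=robot.observe();print(s['tool_pos'],s['contact_force'],s['tool_rot']);c=grab('wrist');cv2.imwrite('pics/wrist3.png',c['color'])"
```

```text
time: 5.68
tool_pos: [0.5128, -0.2096, 0.0341]
tool_rot: [3.136, -0.0, 0.638]
contact_force: [-3.4, -6.3, 13.7]
opening: 0.0008
[ 0.51277022 -0.20960795  0.03413572] [-3.40830555 -6.32078336 13.71751274] [ 3.13622431e+00 -3.27197900e-05  6.37988147e-01]
```

View pics/wrist3.png

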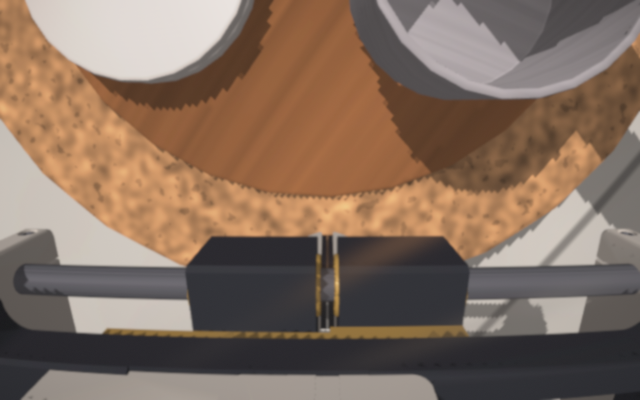

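```bash
python3 -m crank '{"claw":[0,0,0,0,0,0,0,0],"delta_pos":[[-0.02,-0.11,-0.01],[-0.03,-0.32,-0.01],[-0.04,-0.54,-0.01],[-0.02,-0.76,-0.01],[0.01,-0.97,-0.01],[0.04,-1.18,-0.01],[0.09,-1.4,-0.01],[0.14,-1.6,-0.01]],"roll":[0.17,0.5,0.83,1.17,1.5,1.83,2.17,2.5]}'
python3 -c "
from h import *
s=robot.observe();print(s['tool_pos'],s['contact_force'],s['tool_rot'])"
```

```text
time: 6.4
tool_pos: [0.4925, -0.1748, 0.0341]
tool_rot: [3.137, -0.003, 0.376]
contact_force: [-1.6, -3.3, 12.8]
opening: 0.0006
[ 0.49245368 -0.17477522  0.03411629] [-1.55998948 -3.32277189 12.83090405] [ 3.13694947e+00 -2.81911513e-03  3.75886881e-01]
```

```bash
python3 -m crank '{"claw":[0,0,0,0,0,0,0,0],"delta_pos":[[-0.02,-0.16,-0.01],[-0.02,-0.38,-0.01],[-0.01,-0.6,-0.01],[0.02,-0.82,-0.01],[0.05,-1.03,-0.01],[0.1,-1.24,-0.01],[0.15,-1.45,-0.01],[0.2,-1.66,-0.01]],"roll":[0.25,0.58,0.92,1.25,1.58,1.92,2.25,2.58]}'
python3 -c "
from h import *
s=robot.observe();print(s['tool_pos'],s['contact_force'],s['tool_rot'])"
```

```text
time: 7.07
tool_pos: [0.4817, -0.134, 0.0341]
tool_rot: [3.139, -0.004, 0.106]
contact_force: [-0.6, -1.1, 12.6]
opening: 0.0005
[ 0.48174398 -0.1340124   0.03411834] [-0.57642471 -1.07132638 12.58784418] [ 3.13860541 -0.00362993  0.10577181]
```

```bash
python3 -m crank '{"claw":[0,0,0,0,0,0,0,0],"delta_pos":[[0,-0.2,-0.01],[0.01,-0.42,-0.01],[0.03,-0.64,-0.01],[0.06,-0.86,-0.01],[0.1,-1.08,-0.01],[0.14,-1.29,-0.01],[0.19,-1.5,-0.01],[0.24,-1.71,-0.01]],"roll":[0.33,0.67,1,1.33,1.67,2,2.33,2.67]}'
python3 -c "
from h import *
s=robot.observe();print(s['tool_pos'],s['contact_force'],s['tool_rot'])"
```

```text
time: 7.73
tool_pos: [0.4828, -0.0905, 0.0341]
tool_rot: [3.14, -0.003, -0.174]
contact_force: [-1.8, -2.3, 12.4]
opening: 0.0005
[ 0.4828277  -0.09048788  0.03414004] [-1.76299145 -2.25468053 12.36085479] [ 3.14037654 -0.00331667 -0.17384948]
```

```bash
python3 -m crank '{"claw":[0,0,0,0,0,0,0,0],"delta_pos":[[0,-0.2,-0.01],[0.01,-0.42,-0.01],[0.02,-0.64,-0.01],[0.05,-0.86,-0.01],[0.08,-1.08,-0.01],[0.12,-1.29,-0.01],[0.16,-1.5,-0.01],[0.21,-1.71,-0.01]],"roll":[0.33,0.67,1,1.33,1.67,2,2.33,2.67]}'
python3 -c "
from h import *
s=robot.observe();print(s['tool_pos'],s['contact_force'],s['tool_rot'])"
```

```text
time: 8.4
tool_pos: [0.4959, -0.0493, 0.0342]
tool_rot: [-3.141, -0.004, -0.454]
contact_force: [1.3, -2.8, 8.0]
opening: 0.0004
[ 0.49585528 -0.04930205  0.03419038] [ 1.28150664 -2.77629011  7.99641599] [-3.14134962 -0.00432751 -0.45352617]
```

```bash
python3 -m crank '{"claw":[0,0,0,0,0,0,0,0],"delta_pos":[[0.01,-0.18,0.01],[0.02,-0.4,0.02],[0.05,-0.62,0.02],[0.08,-0.84,0.02],[0.12,-1.06,0.02],[0.17,-1.27,0.02],[0.22,-1.48,0.02],[0.27,-1.69,0.02]],"roll":[0.3,0.63,0.97,1.3,1.63,1.97,2.3,2.63]}'
python3 -c "
from h import *
s=robot.observe();print(s['tool_pos'],s['contact_force'],s['tool_rot']);c=grab('wrist');cv2.imwrite('pics/wrist4.png',c['color']);c=grab('top');cv2.imwrite('pics/top4.png',c['color']);"
```

```text
time: 9.07
tool_pos: [0.5197, -0.0137, 0.0341]
tool_rot: [-3.14, -0.002, -0.729]
contact_force: [-2.0, -1.5, 14.6]
opening: 0.0008
[ 0.51972294 -0.01372794  0.03409906] [-1.95532157 -1.52433274 14.59699579] [-3.14042295e+00 -2.42929792e-03 -7.28987398e-01]
```

View pics/wrist4.png

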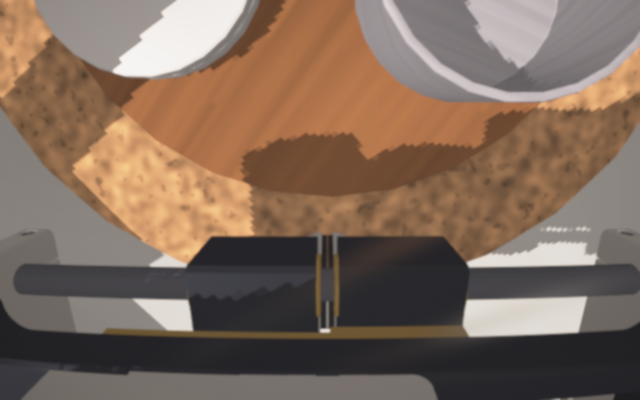

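View pics/top4.png

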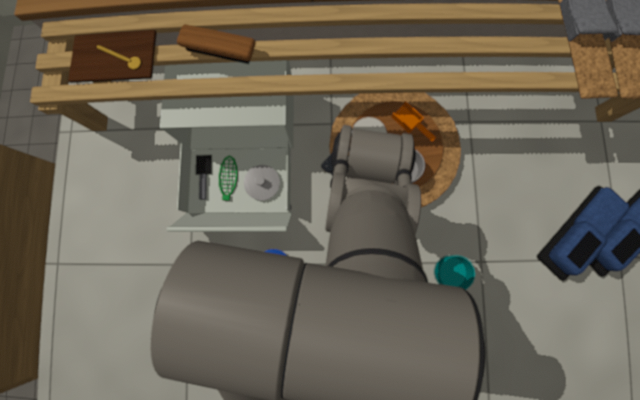

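```bash
python3 -m crank '{"claw":[0,0,0,0,0,0,0,0],"delta_pos":[[0,-0.18,-0.01],[0.01,-0.4,-0.02],[0.03,-0.62,-0.02],[0.06,-0.84,-0.02],[0.09,-1.06,-0.02],[0.13,-1.24,-0.02],[0.15,-1.37,-0.02],[0.17,-1.45,-0.02]],"roll":[0.3,0.63,0.97,1.3,1.63,1.92,2.12,2.25]}'
python3 -m crank '{"claw":[0,0,0,0,0,0,0,0],"delta_pos":[[0,0,0],[0,0,0],[0,0,-0.02],[0,0,-0.05],[0,0,-0.1],[0,0,-0.2],[0,0,-0.8],[0,0,-1.4]],"roll":[0,0,0,0,0,0,0,0]}'
python3 -c "
from h import *
s=robot.observe();print(s['tool_pos'],s['contact_force'],s['tool_rot']);c=grab('wrist');cv2.imwrite('pics/wrist5.png',c['color']);c=grab('scene');cv2.imwrite('pics/scene5.png',c['color']);"
```

```text
time: 9.83
tool_pos: [0.5472, 0.0104, 0.0342]
tool_rot: [-3.14, -0.002, -0.964]
contact_force: [-1.3, -2.6, 9.6]
opening: 0.0007
time: 10.5
tool_pos: [0.545, 0.0107, 0.0675]
tool_rot: [3.139, 0.002, -0.963]
contact_force: [0.2, 0.1, 0.3]
opening: 0.0002
[0.54502282 0.01066346 0.06748776] [0.21328164 0.06915316 0.33266875] [ 3.13939434e+00  1.82227680e-03 -9.63011826e-01]
```

View pics/scene5.png

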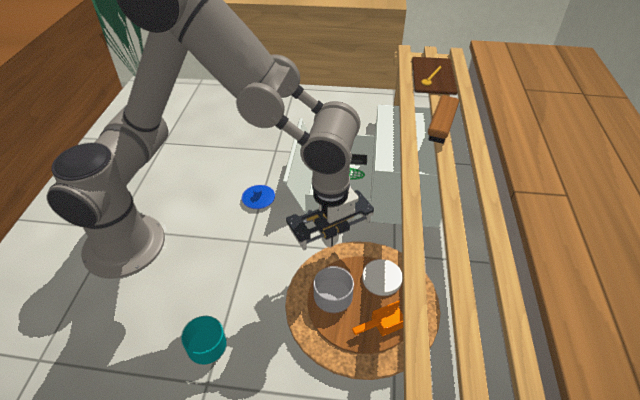

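The pot is now at the front, at (334,289) in the scene view. I'll raise and turn the tool, then check.

```bash
python3 -m crank '{"claw":[0,0,0,0,0,0,0,0],"delta_pos":[[0,0,-0.8],[0,0,-1.8],[0,0,-3],[0,0,-4.2],[0,0,-5.4],[0,0,-6.3],[0,0,-6.8],[0,0,-7]],"roll":[-0.5,-1.6,-2.8,-4,-5.2,-6.4,-7.6,-8.8]}'
python3 -c "
from h import *
import pickle
s=robot.observe();print(s['tool_pos'],s['contact_force'],s['tool_rot'])
for n in ['scene','top','wrist']:
    c=grab(n); cv2.imwrite(f'pics/{n}6.png',c['color']); pickle.dump(c,open(f'{n}6.pkl','wb'))
"
```

```text
time: 11.27
tool_pos: [0.5467, 0.0105, 0.2448]
tool_rot: [3.141, -0.003, -0.039]
contact_force: [-0.0, -0.7, -0.1]
opening: 0.0006
[0.54670863 0.01051301 0.2447811 ] [-0.03780501 -0.72402232 -0.08268708] [ 3.14121589 -0.0033088  -0.03921058]
```

View pics/wrist6.png

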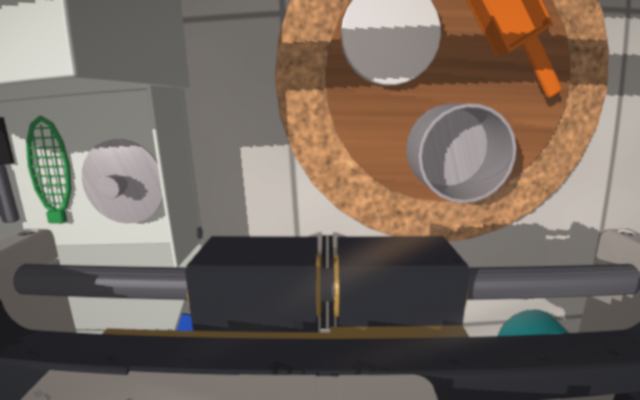

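View pics/scene6.png

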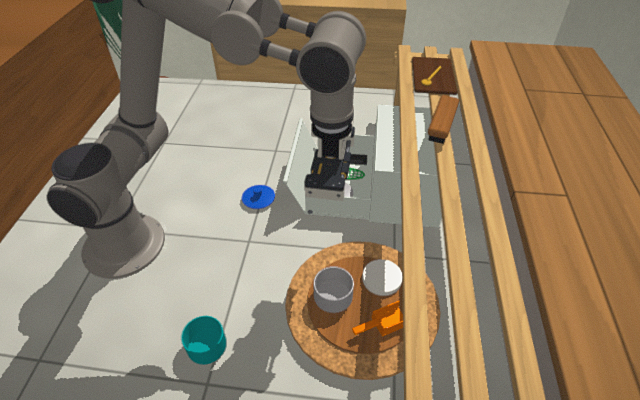

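View pics/top6.png

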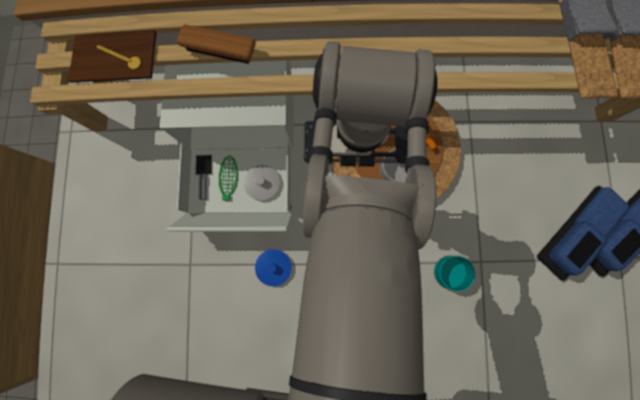

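The wrist picture shows the pot mouth at about (462,152), the lid cap at about (123,181) with its knob at (110,186), the strainer at (50,165) and the deck in full front view. I'll measure from it.

Run:
```python
from h import *
import pickle
from scipy.optimize import least_squares
c=pickle.load(open('wrist6.pkl','rb')); S=pickle.load(open('scene6.pkl','rb'));c0=(.635,-.1145)
h=cv2.cvtColor(c['color'],cv2.COLOR_BGR2HSV)
m=((h[...,0]>4)&(h[...,0]<24)&(h[...,1]>90)).astype(np.uint8); m[235:]=0; m[:,:250]=0
cs=max(cv2.findContours(m,0,1)[0],key=cv2.contourArea)[:,0]
p=np.array([onz(c,*q,.032)[:2] for q in cs]); d=np.hypot(p[:,0]-c0[0],p[:,1]-c0[1]); p=p[(abs(d-.175)<.012)&(cs[:,1]>3)]
f=lambda q:np.hypot(p[:,0]-q[0],p[:,1]-q[1])-.175
q=least_squares(f,c0,loss='soft_l1',f_scale=.001); print('axis',q.x,abs(f(q.x)).mean(),len(p))
def circ(c,P,z,r,g):
    p=np.array([onz(c,*q,z)[:2] for q in P]); q=least_squares(lambda q:np.hypot(p[:,0]-q[0],p[:,1]-q[1])-q[2],list(g)+[r]); q2=least_squares(lambda q:np.hypot(p[:,0]-q[0],p[:,1]-q[1])-r,g);return q2.x.round(4),q.x.round(4)
print('pot',circ(c,[(408,152),(516,150),(462,104),(460,201),(425,118),(500,118),(423,185),(497,189)],.092,.044,(.565,-.11)))
print('lid',circ(c,[(83,180),(164,192),(118,139),(133,223),(90,155),(150,152),(100,211)],.028,.048,(.545,.235)))
print('knob',onz(c,110,186,.052),onz(c,112,180,.052))
print('right wall top front/back',onz(c,175,264,.09),onz(c,155,130,.09), 'housing foot',onz(c,150,88,.012))
s=S['color'][255:320,295:375]
b=cv2.resize(s,None,fx=5,fy=5,interpolation=cv2.INTER_CUBIC); a=cv2.resize(c['color'][90:250,60:240],None,fx=2.2,fy=2.2,interpolation=cv2.INTER_CUBIC)
cv2.imwrite('pics/cs6.png',b);cv2.imwrite('pics/cw6.png',a)
print('scene pot', onz(S,334,281,.092))
```

```text
axis [ 0.63993488 -0.11314789] 0.002895626464485214 608
pot (array([ 0.5684, -0.1082]), array([ 0.5683, -0.1083,  0.0455]))
lid (array([0.5437, 0.2352]), array([0.5439, 0.2354, 0.047 ]))
knob [0.54532942 0.23634795 0.052     ] [0.55150697 0.23288399 0.052     ]
right wall top front/back [0.47342167 0.16191662 0.09      ] [0.60107564 0.16017723 0.09      ] housing foot [0.64181226 0.1969945  0.012     ]
scene pot [ 0.56985838 -0.1113855   0.092     ]
```

View pics/cs6.png

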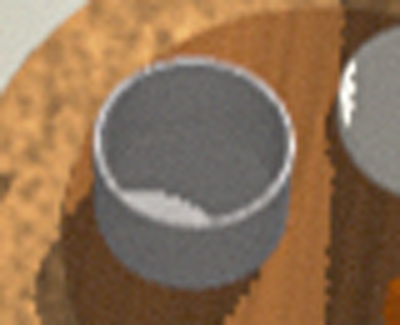

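View pics/cw6.png

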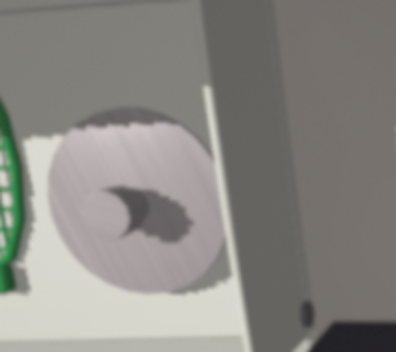

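```bash
python3 -m crank '{"claw":[0,0.55,0.55,0.55,0.55,0.55,0.55,0.55],"delta_pos":[[0,-0.6,0],[-0.1,-1.8,0],[-0.2,-3.2,0],[-0.3,-4.6,0],[-0.4,-6,0],[-0.47,-7.4,0],[-0.47,-8.4,0],[-0.47,-9.01,0]],"roll":[-0.8,-1.9,-3.05,-4.2,-5.35,-6.5,-7.65,-8.8]}'
python3 -m crank '{"claw":[0.55,0.55,0.55,0.55,0.55,0.55,0.55,0.55],"delta_pos":[[0,0,0],[0,0,0],[0,0,0],[0,0,0],[0,0,0],[0,0,0],[0,0,0],[0,0,0]],"roll":[-1.1,-2.25,-3.4,-4.55,-5.7,-6.85,-8,-9.15]}'
python3 -m crank '{"claw":[0.55,0.55,0.55,0.55,0.55,0.55,0.55,0.55],"delta_pos":[[0,0,0],[0,0,0],[0,0,0],[0,0,0],[0,0,0],[0,0,0],[0,0,0],[0,0,0]],"roll":[-1.1,-2.25,-3.4,-4.55,-5.7,-6.85,-8,-9.15]}'
```

```text
time: 12.08
tool_pos: [0.5434, 0.239, 0.241]
tool_rot: [-3.14, 0.002, 0.88]
contact_force: [-0.5, -0.6, -0.2]
opening: 0.0426
time: 12.75
tool_pos: [0.5439, 0.236, 0.2411]
tool_rot: [-3.139, 0.0, 1.836]
contact_force: [0.2, 1.1, 0.6]
opening: 0.0506
time: 13.42
tool_pos: [0.544, 0.236, 0.2411]
tool_rot: [-3.14, -0.002, 2.794]
contact_force: [0.0, -0.5, -0.0]
opening: 0.0507
```

```bash
python3 -m crank '{"claw":[0.55,0.55,0.55,0.55,0.55,0.55,0.55,0.55],"delta_pos":[[0,0,0.5],[0,0,1.5],[0,0,2.6],[0,0,3.7],[0,0,4.8],[0,0,5.8],[0,0,6.4],[0,0,6.6]],"roll":[0,0,0,0,0,0,0,0]}'
python3 -c "
from h import *
import pickle
s=robot.observe();print(s['tool_pos'],s['contact_force'],s['tool_rot'])
for n in ['scene','wrist']:
    c=grab(n); cv2.imwrite(f'pics/{n}7.png',c['color']); pickle.dump(c,open(f'{n}7.pkl','wb'))
"
```

```text
time: 14.08
tool_pos: [0.5418, 0.2353, 0.0734]
tool_rot: [-3.137, -0.006, 2.789]
contact_force: [-1.1, -0.7, 0.2]
opening: 0.0505
[0.54181658 0.23530513 0.07342086] [-1.09117102 -0.73227215  0.1725302 ] [-3.13682509 -0.0062876   2.788558  ]
```

View pics/wrist7.png

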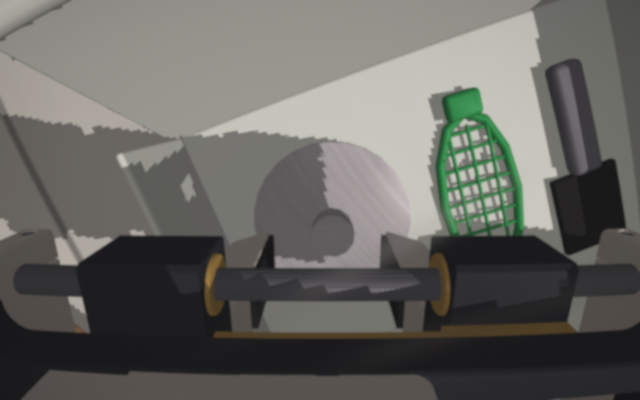

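View pics/scene7.png

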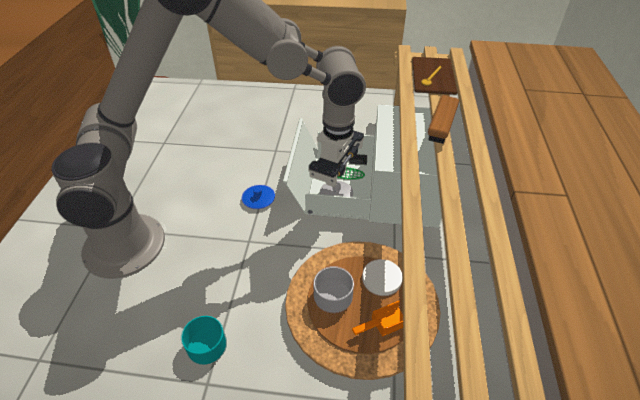

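The knob is at (333,232), between the fingers. I'll compute its offset from the TCP.

Run:
```python
from h import *
import pickle
from scipy.optimize import least_squares
c=pickle.load(open('wrist7.pkl','rb'))
k=onz(c,333,231,.052);print('knob',k)
P=[(255,215),(410,215),(335,141),(272,172),(395,175),(300,150),(370,150)]
p=np.array([onz(c,*q,.028)[:2] for q in P]);print(least_squares(lambda q:np.hypot(p[:,0]-q[0],p[:,1]-q[1])-.048,(.544,.236)).x)
s=robot.observe(); Rt=R.from_euler('xyz',s['tool_rot']).as_matrix(); print('tool',Rt.T@(np.r_[k[:2],.033]-s['tool_pos'])/.025, s['tool_pos'],s['tool_rot'])
```

```text
knob [0.54105473 0.24090171 0.052     ]
[0.54449389 0.23970786]
tool [0.15127129 0.16463387 1.72293847] [0.5433476  0.23578628 0.07607134] [-3.13920330e+00 -3.07522880e-03  2.79001757e+00]
```

```bash
python3 -m crank '{"claw":[0.55,0.55,0.55,0.55,0.55,0.55,0.55,0.55],"delta_pos":[[0.03,0.05,0.2],[0.03,0.1,0.5],[0.03,0.1,0.9],[0.03,0.1,1.2],[0.03,0.1,1.45],[0.03,0.1,1.6],[0.03,0.1,1.7],[0.03,0.1,1.7]],"roll":[0,0,0,0,0,0,0,0]}'
python3 -m crank '{"claw":[0.55,0.45,0.4,0.35,0.3,0.25,0.2,0.15],"delta_pos":[[0,0,0],[0,0,0],[0,0,0],[0,0,0],[0,0,0],[0,0,0],[0,0,0],[0,0,0]],"roll":[0,0,0,0,0,0,0,0]}' 20
python3 -c "
from h import *
s=robot.observe();print(s['tool_pos'],s['opening']);c=grab('wrist');cv2.imwrite('pics/wrist8.png',c['color'])"
```

```text
time: 14.85
tool_pos: [0.5444, 0.2386, 0.0348]
tool_rot: [-3.141, -0.001, 2.792]
contact_force: [-0.6, 0.7, -0.1]
opening: 0.0506
time: 15.52
tool_pos: [0.5446, 0.2387, 0.0356]
tool_rot: [-3.142, 0.0, 2.793]
contact_force: [-0.6, -0.1, 1.3]
opening: 0.0231
[0.54464649 0.23872048 0.03558594] 0.023097641418429286
```

View pics/wrist8.png

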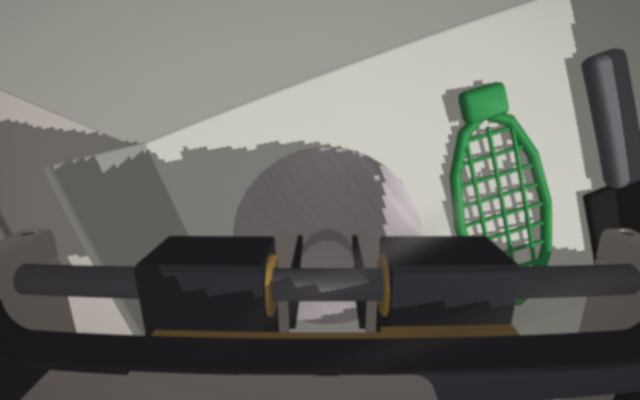

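```bash
python3 -m crank '{"claw":[0.1,0.1,0.1,0.1,0.1,0.1,0.1,0.1],"delta_pos":[[0,0,-0.1],[0,0,-0.4],[0,0,-0.9],[0,0,-1.6],[0,0,-2.4],[0,0,-3.3],[0,0,-4.2],[0,0,-5]],"roll":[0,0,0,0,0,0,0,0]}' 25
python3 -c "
from h import *
import pickle
s=robot.observe();print(s['tool_pos'],s['opening'])
for n in ['scene','wrist']:
    c=grab(n); cv2.imwrite(f'pics/{n}9.png',c['color']); pickle.dump(c,open(f'{n}9.pkl','wb'))
"
```

```text
time: 16.23
tool_pos: [0.5447, 0.2388, 0.1624]
tool_rot: [3.141, 0.001, 2.793]
contact_force: [0.2, 0.3, -1.6]
opening: 0.023
[0.54466712 0.23883316 0.16242057] 0.022962410354292005
```

View pics/scene9.png

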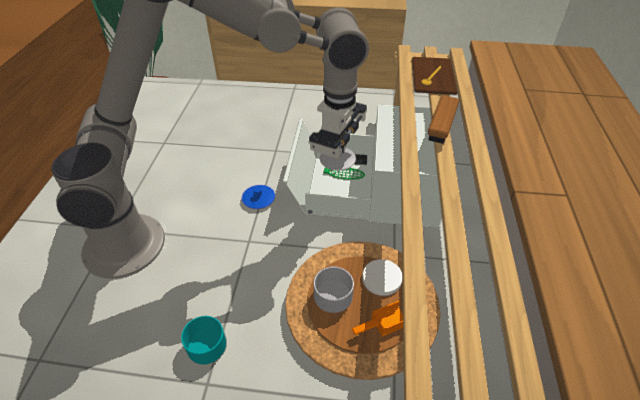

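View pics/wrist9.png

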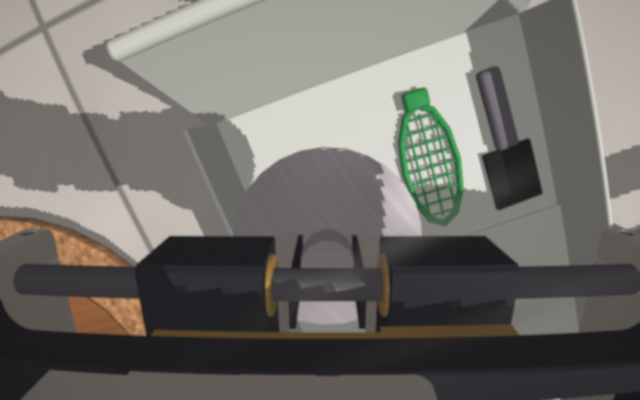

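```bash
python3 -m crank '{"claw":[0.1,0.1,0.1,0.1,0.1,0.1,0.1,0.1],"delta_pos":[[-0.1,-0.25,0],[-0.4,-0.9,0],[-0.8,-1.9,0],[-1.3,-3.1,0],[-1.8,-4.3,0],[-2.3,-5.5,0],[-2.8,-6.7,0],[-3.3,-7.8,0]],"roll":[0.2,0.7,1.5,2.4,3.3,4.2,5.1,6]}' 25
python3 - <<'E'
from h import *
import pickle
s=robot.observe();print(s['tool_pos'],s['opening'],s['tool_rot'])
t=np.array([.568,-.205,s['tool_pos'][2]]);Rt=R.from_euler('xyz',s['tool_rot']).as_matrix();print(Rt.T@(t-s['tool_pos'])/.025,(s['tool_rot'][2]-1.5708)/np.radians(6))
c=pickle.load(open('wrist9.pkl','rb'));cv2.imwrite('pics/cw9.png',cv2.resize(c['color'][130:350,220:440],None,fx=2.7,fy=2.7,interpolation=cv2.INTER_CUBIC))
E
```

```text
time: 17.0
tool_pos: [0.554, 0.0252, 0.1587]
tool_rot: [-3.139, -0.002, 2.158]
contact_force: [0.7, -0.1, -0.8]
opening: 0.0232
[0.55399783 0.02519764 0.15869756] 0.02315541808496578 [-3.13868047e+00 -1.86915724e-03  2.15817719e+00]
[-7.97499121e+00 -4.63667286e+00 -1.40373308e-03] 5.609038948122711
```

View pics/cw9.png

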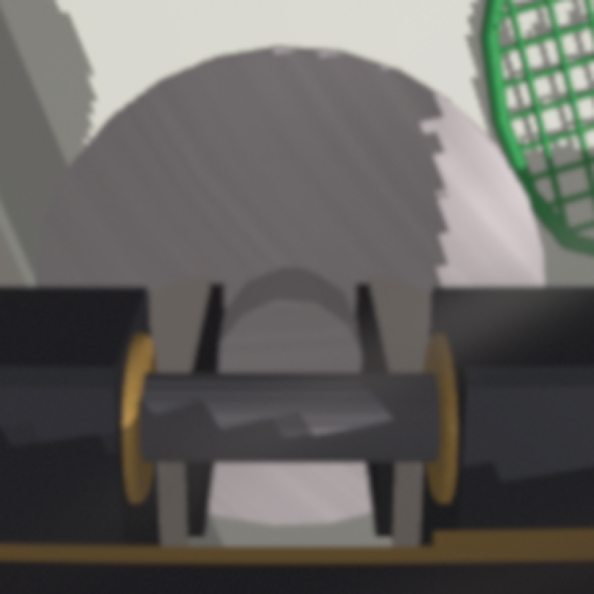

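```bash
python3 -m crank '{"claw":[0.1,0.1,0.1,0.1,0.1,0.1,0.1,0.1],"delta_pos":[[-1.2,-0.7,0],[-2.4,-1.4,0],[-3.6,-2.1,0],[-4.8,-2.8,0],[-6,-3.5,0],[-7,-4.1,0],[-7.7,-4.5,0],[-7.97,-4.64,0]],"roll":[0.7,1.4,2.1,2.8,3.5,4.2,4.9,5.6]}' 25
python3 -m crank '{"claw":[0.1,0.1,0.1,0.1,0.1,0.1,0.1,0.1],"delta_pos":[[0,0,0],[0,0,0],[0,0,0],[0,0,0],[0,0,0],[0,0,0],[0,0,0],[0,0,0]],"roll":[0,0,0,0,0,0,0,0]}' 25
python3 - <<'E'
from h import *
import pickle
from scipy.optimize import least_squares
c=pickle.load(open('wrist9.pkl','rb'))
P=np.array([(290,46),(160,90),(70,165),(40,250),(430,88),(500,150),(545,270),(290,524)])/2.7+[220,130]
for z in (.1624-.0076,.1624-.0096):
    p=np.array([onz(c,*q,z)[:2] for q in P]); 
    q=least_squares(lambda q:np.hypot(p[:,0]-q[0],p[:,1]-q[1])-q[2],(.5447,.2388,.048)).x; yaw=2.793; d=q[:2]-[.54467,.23883]
    print(q,'tool xy mm',1e3*(d@[np.cos(yaw),np.sin(yaw)]),1e3*(d@[np.sin(yaw),-np.cos(yaw)]))
s=robot.observe();print(s['tool_pos'],s['opening'],s['tool_rot'])
for n in ['scene','wrist']:
    c=grab(n); cv2.imwrite(f'pics/{n}10.png',c['color']); pickle.dump(c,open(f'{n}10.pkl','wb'))
E
```

```text
time: 17.67
tool_pos: [0.5693, -0.2063, 0.1583]
tool_rot: [-3.139, -0.0, 1.57]
contact_force: [-0.3, -0.1, -0.9]
opening: 0.0228
time: 18.33
tool_pos: [0.5707, -0.2024, 0.1606]
tool_rot: [3.141, 0.0, 1.579]
contact_force: [0.3, 0.4, -1.8]
opening: 0.0228
[0.54707698 0.24151419 0.04814306] tool xy mm -1.3453620985337518 3.344913146596896
[0.54786496 0.24124536 0.04871154] tool xy mm -2.177769571797933 3.361401965600453
[ 0.57074256 -0.2024077   0.16059632] 0.022764904340524028 [3.14143561e+00 1.87689789e-04 1.57850823e+00]
```

View pics/wrist10.png

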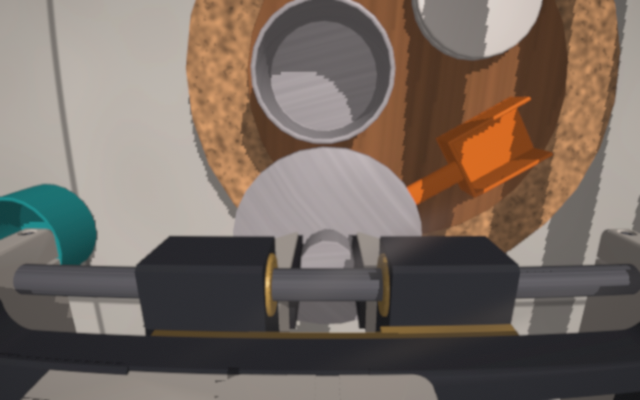

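View pics/scene10.png

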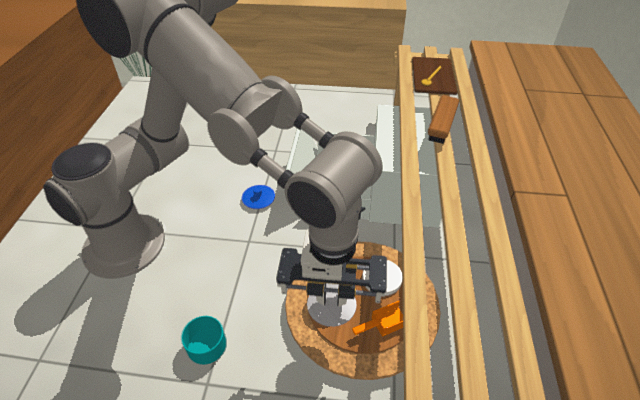

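```bash
python3 -c "
import cv2
i=cv2.imread('pics/wrist10.png');cv2.imwrite('pics/cw10.png',cv2.resize(i[0:240,220:440],None,fx=2.5,fy=2.5,interpolation=cv2.INTER_CUBIC))"
```

```text
(no output)
```

View pics/cw10.png

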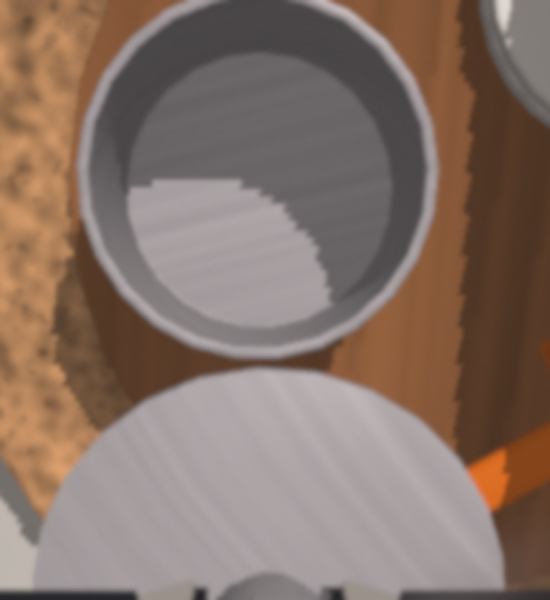

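Run:
```python
from h import *
import pickle
from scipy.optimize import least_squares
c=pickle.load(open('wrist10.pkl','rb')); TP=np.array([.57074,-.20241])
def circ(P,z,r):
    P=np.array(P)/2.5+[220,0]; p=np.array([onz(c,*q,z)[:2] for q in P])
    a=least_squares(lambda q:np.hypot(p[:,0]-q[0],p[:,1]-q[1])-q[2],[*p.mean(0),r]).x; b=least_squares(lambda q:np.hypot(p[:,0]-q[0],p[:,1]-q[1])-r,p.mean(0)).x
    return a.round(4),b.round(4)
print('pot',circ([(78,170),(438,178),(258,358),(128,296),(385,302),(92,230),(425,235),(100,85),(420,90),(150,18),(365,18)],.092,.044))
for z in (.1606-.0076,.1606-.0096):
    print('lid',circ([(270,367),(35,560),(503,560),(75,480),(130,425),(180,392),(360,390),(420,428),(470,485)],z,.048))
```

```text
pot (array([ 0.5685, -0.1124,  0.0434]), array([ 0.5685, -0.1124]))
lid (array([ 0.5719, -0.1995,  0.0466]), array([ 0.5719, -0.2012]))
lid (array([ 0.572 , -0.2003,  0.0472]), array([ 0.572 , -0.2013]))
```

```bash
python3 -m crank '{"claw":[0.1,0.1,0.1,0.1,0.1,0.1,0.1,0.1],"delta_pos":[[0.3,0,0],[0.9,-0.02,0],[1.6,-0.04,0],[2.3,-0.06,0],[2.9,-0.08,0.3],[3.3,-0.08,0.7],[3.58,-0.08,1.1],[3.58,-0.08,1.3]],"roll":[0,0,0,0,0,0,0,0]}' 25
python3 -m crank '{"claw":[0.1,0.1,0.1,0.1,0.1,0.1,0.1,0.1],"delta_pos":[[0,0,0],[0,0,0],[0,0,0],[0,0,0],[0,0,0],[0,0,0],[0,0,0],[0,0,0]],"roll":[0,0,0,0,0,0,0,0]}' 25
python3 - <<'E'
from h import *
import pickle
s=robot.observe();print(s['tool_pos'],s['opening'],s['tool_rot'])
for n in ['scene','wrist']:
    c=grab(n); cv2.imwrite(f'pics/{n}11.png',c['color']); pickle.dump(c,open(f'{n}11.pkl','wb'))
    k=c['color'][240:340,270:400] if n=='scene' else c['color'][100:350,170:490]
    cv2.imwrite(f'pics/c{n}11.png',cv2.resize(k,None,fx=5 if n=='scene' else 2.2,fy=5 if n=='scene' else 2.2,interpolation=cv2.INTER_CUBIC))
E
```

```text
time: 19.1
tool_pos: [0.5671, -0.1109, 0.1262]
tool_rot: [-3.139, -0.001, 1.58]
contact_force: [-0.4, -0.7, -1.3]
opening: 0.0228
time: 19.77
tool_pos: [0.5681, -0.1134, 0.1281]
tool_rot: [3.141, 0.0, 1.578]
contact_force: [-0.4, 0.5, -0.8]
opening: 0.0231
[ 0.56808153 -0.11341555  0.12808486] 0.02313825358694055 [3.14135974e+00 1.72661773e-04 1.57753830e+00]
```

View pics/cscene11.png

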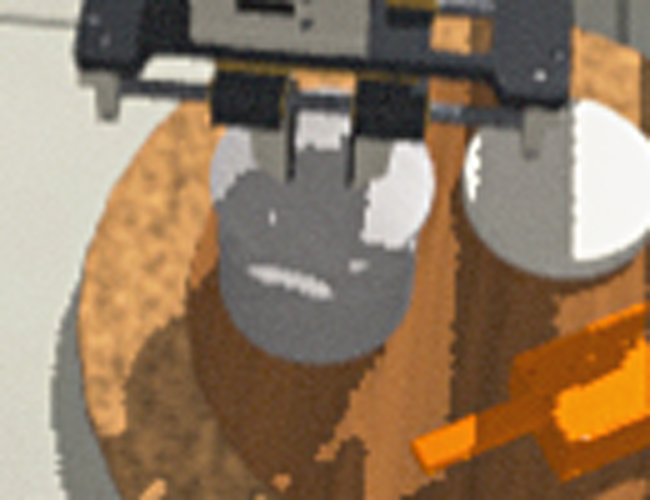

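View pics/cwrist11.png

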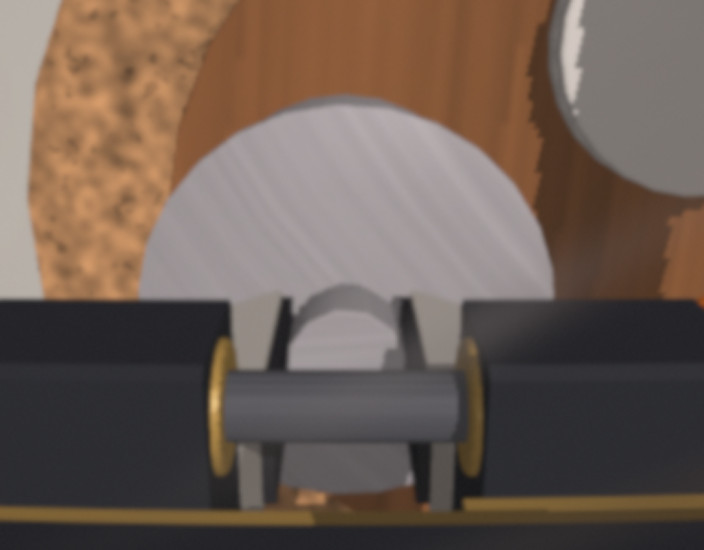

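Run:
```python
from h import *
import pickle
c=pickle.load(open('scene11.pkl','rb'))
def ext(x,y,z,r):
    p=np.array([proj(c,(x+r*np.cos(a),y+r*np.sin(a),z)) for a in np.linspace(0,6.28,90)]); return p.min(0).round(1),p.max(0).round(1)
print('lid pred',ext(.568,-.1134,.1195,.048),'meas cols',270+212/5,270+435/5)
print('pot base pred',ext(.568,-.113,.037,.044),'meas',270+220/5,270+413/5,'bottom row',240+362/5)
```

```text
lid pred (array([310.8, 256.3]), array([355.8, 293.7])) meas cols 312.4 357.0
pot base pred (array([313.3, 279.1]), array([352.1, 312.5])) meas 314.0 352.6 bottom row 312.4
```

```bash
python3 -m crank '{"claw":[0.1,0.1,0.1,0.1,0.1,0.1,0.1,0.1],"delta_pos":[[0,-0.02,0.1],[0,-0.04,0.2],[0,-0.04,0.3],[0,-0.04,0.37],[0,-0.04,0.44],[0,-0.04,0.5],[0,-0.04,0.56],[0,-0.04,0.6]],"roll":[0,0,0,0,0,0,0,0]}' 25
python3 -m crank '{"claw":[0.1,0.1,0.1,0.1,0.1,0.1,0.1,0.1],"delta_pos":[[0,0,0.04],[0,0,0.08],[0,0,0.12],[0,0,0.16],[0,0,0.2],[0,0,0.2],[0,0,0.2],[0,0,0.2]],"roll":[0,0,0,0,0,0,0,0]}' 25
python3 - <<'E'
from h import *
s=robot.observe();print(s['tool_pos'],s['contact_force'])
for n in ['scene']:
    c=grab(n)
    k=c['color'][240:340,270:400]
    cv2.imwrite(f'pics/c{n}12.png',cv2.resize(k,None,fx=5,fy=5,interpolation=cv2.INTER_CUBIC))
E
```

```text
time: 20.53
tool_pos: [0.5671, -0.1133, 0.1128]
tool_rot: [-3.142, 0.0, 1.578]
contact_force: [-0.4, -0.0, 0.1]
opening: 0.0226
time: 21.2
tool_pos: [0.5671, -0.1133, 0.108]
tool_rot: [3.142, 0.0, 1.578]
contact_force: [0.4, -0.5, -0.7]
opening: 0.023
[ 0.56707914 -0.11327263  0.10799093] [ 0.37528524 -0.45922736 -0.69868254]
```

View pics/cscene12.png

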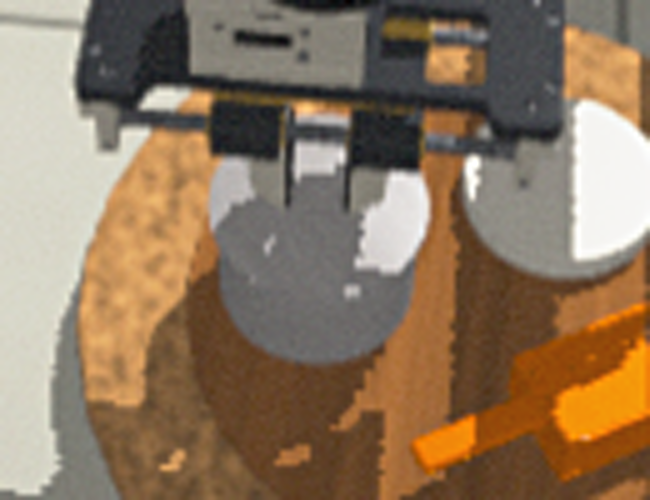

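```bash
python3 -m crank '{"claw":[0.1,0.1,0.1,0.1,0.1,0.1,0.1,0.1],"delta_pos":[[0,0,0.02],[0,0,0.04],[0,0,0.06],[0,0,0.08],[0,0,0.1],[0,0,0.1],[0,0,0.1],[0,0,0.1]],"roll":[0,0,0,0,0,0,0,0]}' 25
python3 -c "
from h import *
s=robot.observe();print(s['tool_pos'],s['contact_force'])"
```

```text
time: 21.92
tool_pos: [0.5671, -0.1133, 0.1056]
tool_rot: [3.141, 0.0, 1.578]
contact_force: [-1.4, 0.7, 0.5]
opening: 0.0229
[ 0.56709247 -0.11329646  0.10560853] [-1.36920201  0.71933997  0.46147423]
```

```bash
python3 -m crank '{"claw":[0.1,0.1,0.1,0.1,0.1,0.1,0.1,0.1],"delta_pos":[[0,0,0.01],[0,0,0.02],[0,0,0.03],[0,0,0.04],[0,0,0.04],[0,0,0.04],[0,0,0.04],[0,0,0.04]],"roll":[0,0,0,0,0,0,0,0]}' 25
python3 -c "
from h import *
s=robot.observe();print(s['tool_pos'],s['contact_force'])"
```

```text
time: 22.58
tool_pos: [0.5671, -0.1133, 0.1055]
tool_rot: [3.141, 0.0, 1.578]
contact_force: [-3.1, 1.3, 8.6]
opening: 0.0233
[ 0.56710704 -0.11329432  0.10549581] [-3.08799508  1.27190397  8.62187712]
```

```bash
python3 -m crank '{"claw":[0.1,0.1,0.25,0.3,0.35,0.4,0.5,0.55],"delta_pos":[[0,0,-0.02],[0,0,-0.03],[0,0,-0.03],[0,0,-0.03],[0,0,-0.03],[0,0,-0.03],[0,0,-0.03],[0,0,-0.03]],"roll":[0,0,0,0,0,0,0,0]}' 10
python3 -m crank '{"claw":[0.55,0.55,0.55,0.55,0.55,0.55,0.55,0.55],"delta_pos":[[0,0,0],[0,0,-0.1],[0,0,-0.4],[0,0,-0.9],[0,0,-1.5],[0,0,-2.2],[0,0,-2.9],[0,0,-3.5]],"roll":[0,0,0,0,0,0,0,0]}'
python3 -m crank '{"claw":[0.55,0.55,0.55,0.55,0.55,0.55,0.55,0.55],"delta_pos":[[-0.3,0,0],[-1,0,-0.2],[-2,0,-0.6],[-3,0,-1],[-4,0,-1],[-4.6,0,-1],[-4.8,0,-1],[-4.8,0,-1]],"roll":[0,0,0,0,0,0,0,0]}'
python3 - <<'E'
from h import *
import pickle
s=robot.observe();print(s['tool_pos'],s['contact_force'])
for n in ['scene','wrist','top']:
    c=grab(n); cv2.imwrite(f'pics/{n}13.png',c['color']); pickle.dump(c,open(f'{n}13.pkl','wb'))
E
```

```text
time: 23.25
tool_pos: [0.567, -0.1133, 0.105]
tool_rot: [-3.141, 0.0, 1.578]
contact_force: [0.2, 0.5, 0.0]
opening: 0.0456
time: 23.92
tool_pos: [0.5673, -0.1133, 0.1948]
tool_rot: [3.14, 0.001, 1.578]
contact_force: [0.6, 0.0, -0.2]
opening: 0.0503
time: 24.58
tool_pos: [0.5673, -0.2342, 0.2166]
tool_rot: [-3.14, -0.001, 1.576]
contact_force: [-0.2, 0.8, 0.6]
opening: 0.05
[ 0.56733782 -0.23418738  0.21664393] [-0.17029955  0.78275647  0.62200948]
```

View pics/wrist13.png

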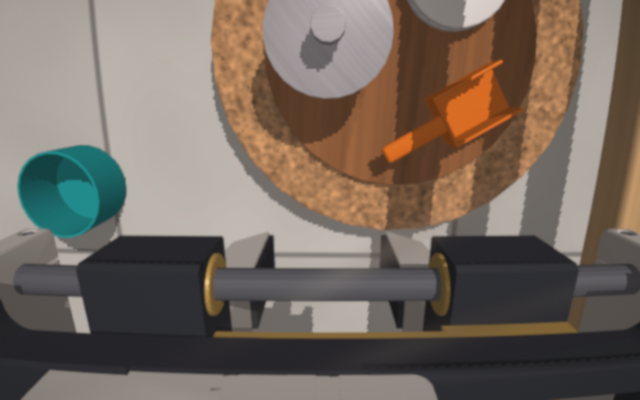

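View pics/scene13.png

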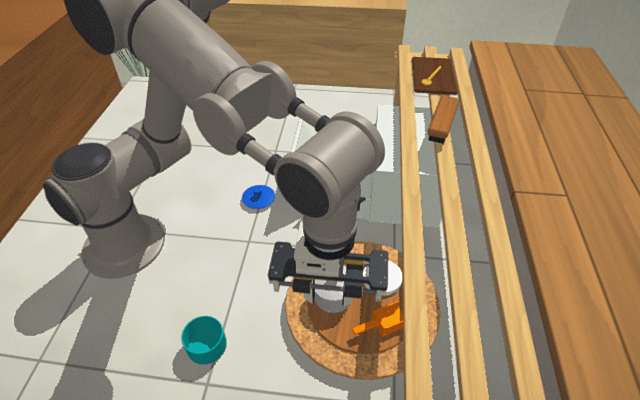

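The lid sits on the pot, at (328,45) in the wrist picture. I'll move the arm out of the way for a clear look at it.

```bash
python3 -m crank '{"claw":[0.55,0.55,0.55,0.55,0.55,0.55,0.55,0.55],"delta_pos":[[0,-0.4,0],[0,-1.4,0],[0,-2.6,0],[0,-3.8,0],[0,-5,0],[0,-6,0],[0,-6.7,0],[0,-7,0]],"roll":[0,0,0,0,0,0,0,0]}'
python3 - <<'E'
from h import *
import pickle
s=robot.observe();print(s['tool_pos'],s['contact_force'])
for n in ['scene','top']:
    c=grab(n); cv2.imwrite(f'pics/{n}14.png',c['color']); pickle.dump(c,open(f'{n}14.pkl','wb'))
S=cv2.imread('pics/scene14.png');T=cv2.imread('pics/top14.png')
cv2.imwrite('pics/c14.png',np.hstack([cv2.resize(S[235:345,275:405],(390,330),interpolation=cv2.INTER_CUBIC),cv2.resize(T[90:220,320:474],(390,330),interpolation=cv2.INTER_CUBIC)]))
E
```

```text
time: 25.4
tool_pos: [0.3912, -0.2331, 0.218]
tool_rot: [-3.141, -0.0, 1.578]
contact_force: [0.4, 0.4, -0.2]
opening: 0.0505
[ 0.39115108 -0.23308182  0.21795145] [ 0.44297203  0.44110031 -0.15069718]
```

View pics/c14.png

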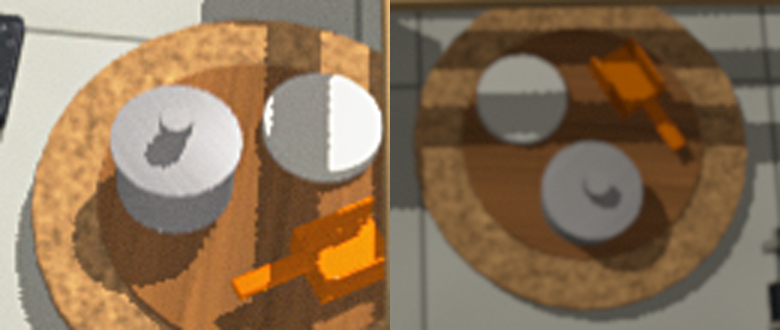

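View pics/top14.png

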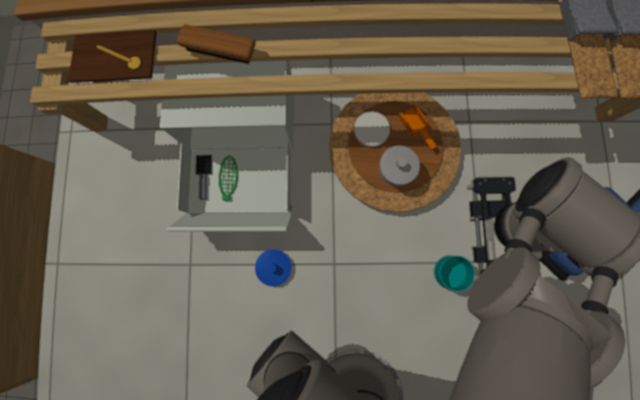

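Run:
```python
from h import *
import pickle
for n,box in (('scene',(308,258,358,305)),('top',(372,140,426,190))):
    c=pickle.load(open(n+'14.pkl','rb')); h=cv2.cvtColor(c['color'],cv2.COLOR_BGR2HSV)
    m=((h[...,1]<60)&(h[...,2]>(150 if n=='scene' else 100))).astype(np.uint8);k=np.zeros_like(m);k[box[1]:box[3],box[0]:box[2]]=1;m=cv2.morphologyEx(m*k,cv2.MORPH_CLOSE,np.ones((3,3)))
    cs=max(cv2.findContours(m,0,1)[0],key=cv2.contourArea);cs=cv2.convexHull(cs);e=cv2.fitEllipse(cs);print(n,e)
    for z in (.098,.106): print(z,onz(c,*e[0],z).round(4))
    p=np.array([proj(c,(.568+.048*np.cos(a),-.113+.048*np.sin(a),.098)) for a in np.linspace(0,6.2,60)],np.float32); print('pred',cv2.fitEllipse(p))
    m=((h[...,0]>4)&(h[...,0]<24)&(h[...,1]>80)).astype(np.uint8)
    if n=='top':
        m[:100]=0;m[:,:320]=0;m[:,475:]=0;m[230:]=0
        q=max(cv2.findContours(m,0,1)[0],key=cv2.contourArea)[:,0]; P=np.array([onz(c,*a,.032)[:2] for a in q]); print('deck y extent',P[:,1].min(),P[:,1].max(),P[:,1].min()/2+P[:,1].max()/2)
```

```text
scene ((333.20758056640625, 281.55029296875), (36.84548568725586, 43.873321533203125), 92.75730895996094)
0.098 [ 0.5685 -0.1171  0.098 ]
0.106 [ 0.5689 -0.1225  0.106 ]
pred ((333.1557922363281, 280.60308837890625), (37.105892181396484, 44.308685302734375), 93.18412017822266)
top ((399.1303405761719, 164.49252319335938), (37.51687240600586, 39.66084671020508), 105.38357543945312)
0.098 [ 0.566  -0.1119  0.098 ]
0.106 [ 0.564  -0.1103  0.106 ]
pred ((399.5260009765625, 163.87054443359375), (38.106224060058594, 39.87693786621094), 114.96984100341797)
deck y extent -0.28902000991358245 0.056779961608231656 -0.1161200241526754
```

```bash
python3 -c "
from cell import robot
print(robot.hand_in()); print(robot.observe()['time'])"
```

```text
the job is handed in; nothing more can be done
None
the job is handed in; nothing more can be done
```

I turned the stainless pot to the front, set its lid on it, let go of everything and handed the job in at about 25.5 s. No verdict is reported.

**Turning the deck:** I touched down on the bare rim about 155 mm from the axis and carried the deck about 114° clockwise in one stroke. The force readings between moves were about 8 to 15 N pressing down (limit 25 N). The fingers stayed on the rim and off the things standing on the deck.

**Lid:** I gripped it by the knob in the bay and lowered it slowly. The fingers met resistance at the height expected for a seated lid (tool at 105.5 mm), with about 9 N. I then opened the fingers there and moved the arm well clear.

**Last checks:**
- **Lid seated:** The scene and top pictures both show the lid's outline within about 1 pixel of where a level, seated lid should appear.
- **Position:** The lid and pot are about 3 mm sideways of the straight line to the front (14 mm allowed), and about 67 mm in front of the axis.
- **Other things:** The coasters and scoop kept their places on the deck. The strainer and scraper look unmoved in the top picture; I did not measure them.

**Disagreements:** The camera estimates differed by 3 to 8 mm for the axis and the lid. The lid's y came out at -0.117 m from the scene camera and -0.112 m from the top camera, against -0.113 m from the arm. These spreads leave the sideways position well inside its limit. The lid's centring on the pot within 6 mm rests mainly on the plug entering freely and seating at the expected height.

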